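# Fit the plunger in the guide ring of the mortar test stand

## Robot

A 6-joint arm with a two-finger parallel gripper is mounted at the origin on the work surface. World frame = base frame: x ahead of the robot, y to its left, z up, the work surface at z = 0. Lengths are in mm, angles in rad, forces in N, time in s.
With the tool pointing down it reaches from about 300 to 750 mm from the base axis. Payload 8.5 kg.
Tool frame: the origin (TCP) lies on the front face of the gripper's body, between the roots of the fingers; the fingertips stand 73 mm ahead of it and the grasp point (between the pads) lies 54 mm ahead of it; z points along the fingers, y is the line along which they close (so a half turn about z gives the same grasp; the last joint's range is limited). The gripper opens to 85 mm and grips with 20 to 120 N. Pads are 22 mm wide; open, the fingers measure 114 mm over their backs; the gripper's body (76 mm by 85 mm) begins 54 mm behind the grasp point. The pads swing forward as they close: fully open they stand 13 mm farther back than shut.
Start: joints at [-1.415, 0.381, 1.297, -0, 1.464, -0.215], TCP at [199.292, -512.605, 303.922] pointing down, gripper open.
Joint ranges: [-3.11, 3.11], [-0.89, 2.33], [0.22, 2.48], [-1.42, 4.56], [0.17, 2.85], [-2.88, 2.88]. Speed limits (rad/s): [2.39, 2.39, 3.14, 3.14, 3.14, 3.14].

## Interface

Orientations are given as [roll, pitch, yaw] about the fixed x, y, z axes, in that order (R = Rz(yaw) Ry(pitch) Rx(roll)).
In Python, from station import ctrl, snapshot gives the robot as it stands.
- The arm moves only by the tool send_rows, never from a script. Its arguments are lists of equal length, an entry for each row: "jaw": the closure, from 0 (fully open) to 1 (shut); "xyz": the shift along the tool's x, y, z in mm, a list of three; "angular": the turn, a rotation vector about the tool's x, y, z in degrees, a list of three. A call has 1 to 10 rows; each row is the pose to reach, as a shift and turn from the pose commanded when the call began, along the tool's axes at that moment; what a row does not reach only later rows make up. A row lasts 1/8 s, in which the tool goes at most 62.5 mm and 10.7 degrees, less where a joint would pass 70% of its speed; a pose out of reach is approached as far as the arm can. A call with a gripper value outside its range is refused whole. The fingers move at their own pace and stop on an object; the grip force is fixed at half the most. Time passes only in rows, so rows that repeat a pose let the fingers close. It gives the time, the measured TCP pose, the force, the opening and the grip force at its end, in the units of the state.
- ctrl.sense(): the state, without advancing time (a new reading comes with each control period).
- snapshot(name): name is "side" or "top" or "wrist"; returns a dict with "pixels" (384x512x3 uint8, red, green, blue), "vfov" (degrees; the focal length in pixels is half the picture's height over the tangent of half this angle, whatever the lens; pixels are square), "cx", "cy" (the principal point, pixels), "rvec" (rotation vector, rad) and "tvec" (3), from world to camera coordinates, as OpenCV has them; the wrist camera has in their place "mount" (4x4, takes a point from camera to tool coordinates, whose origin is the TCP and whose axes are the flange's). Camera axes: x right, y down, z forward; pixel columns grow to the right and rows downward; lengths in mm; the calibration is good to about 2 mm. The wrist camera is an equidistant fisheye: a pixel r from the principal point sees the ray r / f radians off the axis. A picture is of the moment at which its call begins: read the wrist's pose just before it. There is no depth.
- ctrl.hand_in(): hands the job in; it is judged then, once.
The state is a dict: "clock": time; "qpos": joint angles; "dq": joint speeds; "joint_efforts": joint torques, N m; "position": TCP position; "tool_rot": TCP orientation; "ft_force": force on the tool from outside, world axes, zero at the start; "wrist_torque": the same for the moment, N m; "grip_width": finger opening in mm; "finger_force": force on a finger pad.
Only numpy, scipy, OpenCV 4.12 (cv2) and the standard library are available. Lean on these libraries where they do the work, as an engineer would, in place of code of your own. Each camera call takes 0.05 s, during which the arm holds its last target. There are 200 camera calls.

## Task

Get the mortar test stand ready: take the plunger, the tool with the flat round steel collar, out of the wooden tool rack and put its rod down through the small guide ring over the white sample cup. Lower it gently, holding it until its collar is down at the ring, then let go so that it hangs upright with the collar resting flat on the ring.

Things in the scene. Friction and masses are not known exactly. Their poses are not given: they have to be found in the camera images.
- plunger: The plunger, a loose tool of 0.15 to 0.31 kg. Origin: centre of the foot (lower end) of its steel rod; z up along the rod. Rod 12 mm in diameter, 80 mm long, foot bevelled; above it a flat round steel collar, 50 mm wide, 6 mm thick (80 to 86 mm above the foot); above that a black cylindrical handle, 26 mm in diameter, 55 mm tall. Starts upright in a hole of the rack, collar lying on the rack's top.
- plunger_grip (a point): Centre of the plunger's black handle: 113.5 mm above the foot, 33.5 mm above the underside of the collar, so 133.5 mm above the bench at the start. Grip here, from any side. z up.
- rack: Fixed wooden tool rack. Origin on the bench under its centre; y along its row of three holes (18 mm wide, 90 mm apart), z up. Board 80 by 270 mm, its top 100 mm above the bench. The plunger is in one of the holes; the other two tools have no wide collar (a bare wooden handle, a black stem with a ball knob), are at most 32 mm wide and reach 75 mm above the board.
- eye (a point): Centre of the guide ring's hole at the level of its top face, 140 mm above the bench; z up. Fixed level steel ring, 56 mm outside, 32 mm inside, 10 mm thick, over a white cup 80 mm wide, rim 52 mm above the bench, which the rod does not reach. x points along the arm to the post (70 mm away, 150 mm high). The wide funnel ring 140 mm away, beyond the post, 72 mm inside, is not the one.
There are look-alikes about, which are no part of the job. What is shaped like the plunger but green or yellow is not meant.

How it is judged:
By the outcome, as a careful person would: the job done as asked, in the order asked, and still so for the second after the job is handed in, with the robot touching nothing.
It also fails if it takes over 38 s, if anything falls off the work surface, if the arm or the gripper's body presses on something with over 40 N, if the wrist force passes 120 N, or if a joint passes its speed limit or range.

## Working session

There is one attempt and no reset: what is moved stays moved. The work goes in short steps, Python scripts to look and compute and a tool call to move; the robot and the scene stay as the last step left them, time stands still between calls to the robot, and variables do not carry over. Pictures are saved under pics/ and viewed, at most 10 in all, crops included, and the job is handed in when it is done.

Besides the shell and the picture viewer there is one more tool, called after ">>>" by a JSON object that holds its "fn" and its "kwargs", one argument or row to a line. send_rows: Moves the arm, as the interface text tells. Its arguments: {"type":"object","properties":{"jaw":{"type":"array","items":{"type":"number"}},"xyz":{"type":"array","items":{"type":"array","items":{"type":"number"}}},"angular":{"type":"array","items":{"type":"array","items":{"type":"number"}}}},"required":["jaw","xyz","angular"]}

```bash
mkdir -p pics; cat > h.py <<'E'
import numpy as np, cv2
from station import ctrl, snapshot
from scipy.spatial.transform import Rotation as R
def snap(n):
    s=snapshot(n); s['im']=np.ascontiguousarray(s['pixels'][:,:,::-1]); h=s['im'].shape[0]
    s['f']=h/2/np.tan(np.radians(s['vfov']/2)); return s
def ray(s,u,v,st=None):
    x=(u-s['cx'])/s['f']; y=(v-s['cy'])/s['f']
    if 'rvec' in s:
        M=cv2.Rodrigues(np.array(s['rvec'],float))[0]; t=np.array(s['tvec'],float).ravel()
        d=M.T@np.array([x,y,1]); return -M.T@t, d/np.linalg.norm(d)
    r=np.hypot(x,y); k=np.sin(r)/r if r>1e-9 else 1
    m=np.array(s['mount']); T=R.from_euler('xyz',st['tool_rot']).as_matrix()
    d=T@m[:3,:3]@np.array([x*k,y*k,np.cos(r)])
    return T@m[:3,3]+np.array(st['position']), d
def onz(s,u,v,z,st=None):
    o,d=ray(s,u,v,st); return o+d*(z-o[2])/d[2]
def proj(s,P,st=None):
    if 'rvec' in s:
        M=cv2.Rodrigues(np.array(s['rvec'],float))[0]; c=M@np.array(P,float)+np.array(s['tvec'],float).ravel()
        return s['f']*c[:2]/c[2]+[s['cx'],s['cy']]
    m=np.array(s['mount']); T=R.from_euler('xyz',st['tool_rot']).as_matrix()
    c=m[:3,:3].T@(T.T@(np.array(P,float)-st['position'])-m[:3,3]); n=np.hypot(c[0],c[1]); a=np.arctan2(n,c[2])
    return s['f']*a*c[:2]/n+[s['cx'],s['cy']]
E
python3 - <<'E'
from h import *
st=ctrl.sense(); print(st)
a,b,w=snap('top'),snap('side'),snap('wrist')
for n,s in zip(('top','side','wrist'),(a,b,w)):
    print(n,s['f'],s['cx'],s['cy'],s.get('rvec'),s.get('tvec'),s.get('mount')); cv2.imwrite(f'pics/{n}0.png',s['im'])
E
```

```text
{'clock': 0.0, 'qpos': array([-1.41527537e+00,  3.81243855e-01,  1.29829916e+00, -1.05557486e-05,
        1.46361374e+00, -2.15316184e-01]), 'dq': array([ 0.00020895, -0.00119771, -0.00078855, -0.00023477, -0.000329  ,
       -0.00026246]), 'joint_efforts': array([ 1.31995412e-04, -4.48454618e+01, -2.31272990e+01, -1.07202059e-04,
        4.78624526e-03, -1.17412137e-05]), 'position': array([ 199.27418125, -512.41926026,  303.27305176]), 'tool_rot': array([-3.14006243e+00, -3.23928841e-04,  3.70838035e-01]), 'ft_force': array([-0.39664638, -1.32405078,  0.07620576]), 'wrist_torque': array([-0.06763099,  0.03494973,  0.02191191]), 'finger_force': 0.0, 'grip_width': 85.55431026977186}
top 457.02302647976916 260.81805647753777 192.5668255236983 [ 2.16431989 -2.21430656  0.11011529] [ 18.87360723 492.07912882 927.10656149] None
side 369.18164147986715 253.66819282594165 186.13816095098173 [ 0.98298784 -2.49358821  1.03842268] [332.41818824 302.80729685 710.40789008] None
wrist 297.3186396354542 256.3580642957133 187.8717134719279 None None [[-4.17760588e-04 -9.58135573e-01 -2.86314599e-01  7.25003285e+01]
 [ 9.99999913e-01 -3.97195240e-04 -1.29904875e-04  5.32209336e-02]
 [ 1.07436862e-05 -2.86314628e-01  9.58135655e-01 -6.91761333e+01]
 [ 0.00000000e+00  0.00000000e+00  0.00000000e+00  1.00000000e+00]]
```

View pics/top0.png

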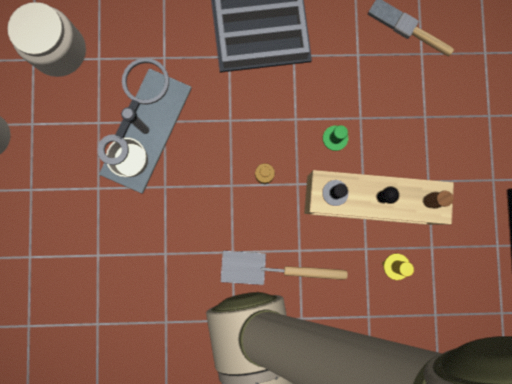

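View pics/side0.png

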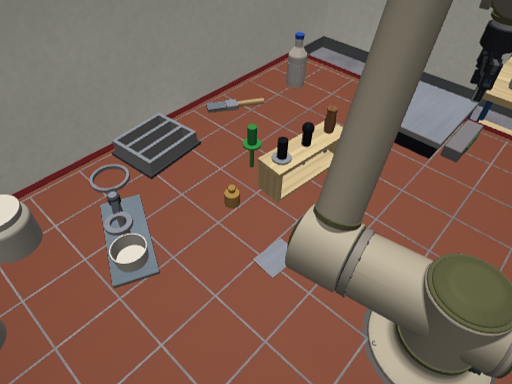

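Top view candidates:
- (336,192): steel collar with black handle, in the rack's left hole. This is the plunger.
- (389,195): black ball knob.
- (443,200): bare wooden handle.
- (336,137): green look-alike.
- (399,267): yellow look-alike.

Rings: the small one at (113,150) is over the cup, and the wide one at (145,81) is the funnel.

Next I'll check the choice in a close crop and measure it.

```bash
python3 - <<'E'
from h import *
a,b=snap('top'),snap('side')
c=cv2.hconcat([cv2.resize(a['im'][150:240,290:390],None,fx=4,fy=4,interpolation=2),cv2.resize(a['im'][110:200,80:180],None,fx=4,fy=4,interpolation=2)])
cv2.imwrite('pics/crop0.png',c)
c=cv2.hconcat([cv2.resize(b['im'][120:210,240:340],None,fx=4,fy=4,interpolation=2),cv2.resize(b['im'][190:280,80:180],None,fx=4,fy=4,interpolation=2)])
cv2.imwrite('pics/crop1.png',c)
for n,u,v,z in (('collar',335,193,106),('h top',341,190,161),('knob',389,195,150),('wood',444,199,175),('ring',113,150,140),('wide',145,81,140),('post',129,115,150),('cup',126,158,52)):
    print(n,onz(a,u,v,z).round(1))
for n,u,v,z in (('collar',282,158,106),('ring',118,222,140),('wide',110,178,140)): print('side',n,onz(b,u,v,z).round(1))
E
```

```text
collar [ 481.5 -130.6  106. ]
h top [ 482.4 -131.3  161. ]
knob [ 472.4 -219.6  150. ]
wood [ 461.6 -308.   175. ]
ring [565.9 275.9 140. ]
wide [692.8 217.9 140. ]
post [627.2 244.4 150. ]
cup [565.2 276.6  52. ]
side collar [ 476.7 -129.2  106. ]
side ring [565.1 277.4 140. ]
side wide [686.8 219.4 140. ]
```

View pics/crop0.png

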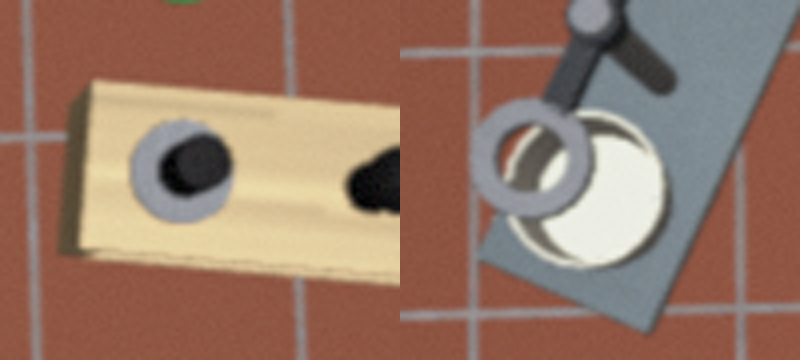

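View pics/crop1.png

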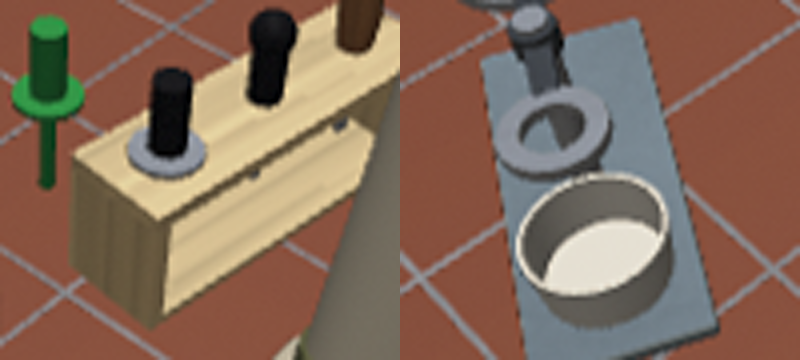

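The crops confirm it. The plunger (grey collar, black handle) is at top-view pixel (335,193), about (481,-131) mm. The small ring over the cup is at (113,149), about (566,276) mm. Now I'll hover above the plunger.

>>> {"fn": "send_rows", "kwargs": {
  "jaw": [0, 0, 0, 0, 0, 0, 0, 0, 0, 0],
  "xyz": [
    [40, -25, 2],
    [82, -52, 4],
    [125, -79, 6],
    [170, -107, 8],
    [215, -136, 10],
    [260, -165, 12],
    [305, -193, 14],
    [345, -218, 14],
    [380, -240, 14],
    [401, -254, 14]
  ],
  "angular": [
    [0, 0, -5],
    [0, 0, -11],
    [0, 0, -17],
    [0, 0, -23],
    [0, 0, -29],
    [0, 0, -35],
    [0, 0, -41],
    [0, 0, -46],
    [0, 0, -51],
    [0, 0, -54]
  ]
}}

```text
clock: 1.5
position: [481.8, -128.9, 289.8]
tool_rot: [-3.142, -0.0, 1.317]
ft_force: [-0.8, 0.2, -0.0]
grip_width: 85.3
finger_force: 0.0
```

```bash
python3 - <<'E'
from h import *
st=ctrl.sense(); w=snap('wrist'); a=snap('top'); cv2.imwrite('pics/w1.png',w['im'])
print(st['clock'],st['position'],st['tool_rot'],st['qpos'],st['grip_width'])
print(proj(w,[481,-131,161],st),proj(w,[481,-131,106],st))
g=cv2.cvtColor(w['im'],cv2.COLOR_BGR2HSV); cv2.imwrite('pics/top1.png',a['im'])
E
```

```text
1.5 [ 481.81482228 -128.88933916  289.84634892] [-3.14153728e+00 -1.63328466e-04  1.31701295e+00] [-4.99264470e-01  3.02555819e-01  1.46027028e+00  1.47687481e-04
  1.37885996e+00 -2.45509280e-01] 85.28440304022661
[256.43608877 209.03161787] [256.42938884 187.10329512]
```

View pics/w1.png

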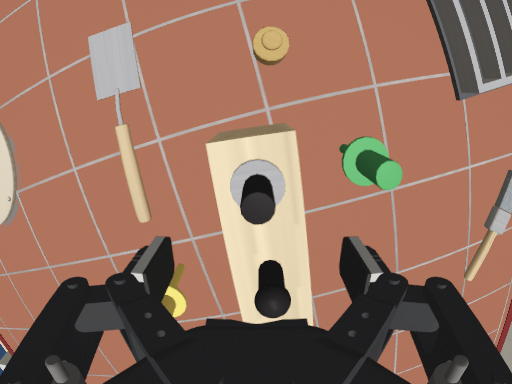

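The wrist view shows the handle top at (257,208) and the collar at (258,186), within 1–2 px of my prediction. The open fingers straddle it and the knob tool is clear. Going down to grasp.

>>> {"fn": "send_rows", "kwargs": {
  "jaw": [0, 0, 0, 0, 0, 0, 0, 0, 0, 0],
  "xyz": [
    [-1, 0, 15],
    [-1.5, 0, 32],
    [-1.5, 0, 50],
    [-1.5, 0, 66],
    [-1.5, 0, 80],
    [-1.5, 0, 90],
    [-1.5, 0, 97],
    [-1.5, 0, 101],
    [-1.5, 0, 101],
    [-1.5, 0, 101]
  ],
  "angular": [
    [0, 0, 0],
    [0, 0, 0],
    [0, 0, 0],
    [0, 0, 0],
    [0, 0, 0],
    [0, 0, 0],
    [0, 0, 0],
    [0, 0, 0],
    [0, 0, 0],
    [0, 0, 0]
  ]
}}

```text
clock: 2.85
position: [480.7, -132.0, 189.2]
tool_rot: [3.141, 0.0, 1.313]
ft_force: [0.3, 0.3, -0.3]
grip_width: 85.4
finger_force: 0.0
```

>>> {"fn": "send_rows", "kwargs": {
  "jaw": [0.3, 0.5, 0.6, 0.7, 0.8, 0.9, 1, 1, 1, 1],
  "xyz": [
    [0, 0, 0],
    [0, 0, 0],
    [0, 0, 0],
    [0, 0, 0],
    [0, 0, 0],
    [0, 0, 0],
    [0, 0, 0],
    [0, 0, 0],
    [0, 0, 0],
    [0, 0, 0]
  ],
  "angular": [
    [0, 0, 0],
    [0, 0, 0],
    [0, 0, 0],
    [0, 0, 0],
    [0, 0, 0],
    [0, 0, 0],
    [0, 0, 0],
    [0, 0, 0],
    [0, 0, 0],
    [0, 0, 0]
  ]
}}

```text
clock: 4.1
position: [480.8, -132.1, 189.2]
tool_rot: [3.141, 0.0, 1.313]
ft_force: [-0.4, 0.5, 5.2]
grip_width: 24.5
finger_force: 58.7
```

Gripped: 24.5 mm opening, 59 N. Lifting straight up 150 mm.

>>> {"fn": "send_rows", "kwargs": {
  "jaw": [1, 1, 1, 1, 1, 1, 1, 1, 1, 1],
  "xyz": [
    [0, 0, -6],
    [0, 0, -18],
    [0, 0, -36],
    [0, 0, -58],
    [0, 0, -80],
    [0, 0, -102],
    [0, 0, -122],
    [0, 0, -138],
    [0, 0, -147],
    [0, 0, -150]
  ],
  "angular": [
    [0, 0, 0],
    [0, 0, 0],
    [0, 0, 0],
    [0, 0, 0],
    [0, 0, 0],
    [0, 0, 0],
    [0, 0, 0],
    [0, 0, 0],
    [0, 0, 0],
    [0, 0, 0]
  ]
}}

```text
clock: 5.35
position: [480.5, -132.0, 339.3]
tool_rot: [3.141, 0.0, 1.313]
ft_force: [-0.5, 0.8, -1.2]
grip_width: 24.8
finger_force: 58.9
```

```bash
python3 - <<'E'
from h import *
st=ctrl.sense(); w=snap('wrist'); b=snap('side')
p=np.array(st['position']); T=R.from_euler('xyz',st['tool_rot']).as_matrix()
print(st['clock'],p,st['tool_rot'],st['ft_force'],st['wrist_torque'],st['grip_width'])
print('in tool',T.T@(np.array([566,276,339])-p),T[:,0],T[:,1])
u=proj(b,p+[0,0,-54-113.5]); print(u, proj(b,p+[0,0,-54-33.5]),proj(b,p+[0,0,-54]))
x,y=u.astype(int); x0=max(x-110,0); y0=max(y-130,0)
cv2.imwrite('pics/lift.png',cv2.hconcat([w['im'][60:360,130:390],b['im'][y0:y0+150,x0:x0+200].repeat(2,0).repeat(2,1)]))
print(x0,y0)
E
```

```text
5.35 [ 480.5286957  -131.95657057  339.31087025] [3.14129233e+00 9.54909083e-05 1.31327664e+00] [-0.5023694   0.7980565  -1.15443957] [ 0.04087047  0.02449901 -0.03630768] 24.818469705340082
in tool [ 4.16272158e+02 -2.12467518e+01  2.64739222e-01] [ 2.54682817e-01  9.67024640e-01 -9.54909082e-05] [ 9.67024608e-01 -2.54682779e-01  3.00320505e-04]
[283.36749872 135.84843209] [285.8885266  107.22984165] [287.04969602  94.04830081]
173 5
```

View pics/lift.png

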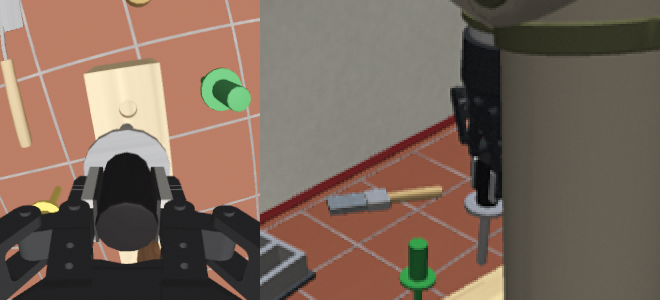

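The plunger is lifted and hangs straight. Its foot in the side view is at about (284,136), as predicted. Carrying it over the ring now.

>>> {"fn": "send_rows", "kwargs": {
  "jaw": [1, 1, 1, 1, 1, 1, 1, 1, 1, 1],
  "xyz": [
    [12, 0, 0],
    [40, -2, 0],
    [80, -4, 0],
    [130, -6, 0],
    [180, -9, 0],
    [230, -11, 0],
    [280, -14, 0],
    [330, -17, 0],
    [370, -19, 0],
    [395, -20, 0]
  ],
  "angular": [
    [0, 0, -2],
    [0, 0, -5],
    [0, 0, -9],
    [0, 0, -14],
    [0, 0, -19],
    [0, 0, -24],
    [0, 0, -29],
    [0, 0, -34],
    [0, 0, -38],
    [0, 0, -40]
  ]
}}

```text
clock: 6.7
position: [561.5, 257.8, 338.0]
tool_rot: [-3.14, -0.001, 2.016]
ft_force: [-0.6, -0.9, -2.9]
grip_width: 24.5
finger_force: 58.9
```

```bash
python3 - <<'E'
from h import *
st=ctrl.sense(); w=snap('wrist'); b=snap('side'); a=snap('top')
p=np.array(st['position']); T=R.from_euler('xyz',st['tool_rot']).as_matrix()
print(st['clock'],p,st['tool_rot'],st['ft_force'],st['grip_width'],T[:,0],T[:,1])
print('in tool',T.T@(np.array([566,276,p[2]])-p))
print('wrist ring pred',proj(w,[566,276,140],st),'foot',proj(w,p+[0,0,-167.5],st))
print('side ring',proj(b,[566,276,140]),'foot',proj(b,p+[0,0,-167.5]),'coll',proj(b,p+[0,0,-87.5]))
cv2.imwrite('pics/hov.png',cv2.hconcat([w['im'][0:300,130:430],b['im'][110:260,50:250].repeat(2,0).repeat(2,1)]))
E
```

```text
6.7 [561.45643884 257.80567816 338.02995376] [-3.14030112e+00 -5.78158311e-04  2.01633423e+00] [-0.59040124 -0.87968267 -2.89226381] 24.474563250906197 [-4.30943267e-01  9.02378838e-01  5.78158279e-04] [ 0.90237791  0.43094365 -0.00129153]
in tool [ 1.44601539e+01  1.19407368e+01 -7.06158047e-03]
wrist ring pred [270.06327796 165.65026009] foot [257.11241568 190.44117018]
side ring [118.36520127 221.34040224] foot [123.95679786 207.30659837] coll [113.47431088 177.64044364]
```

View pics/hov.png

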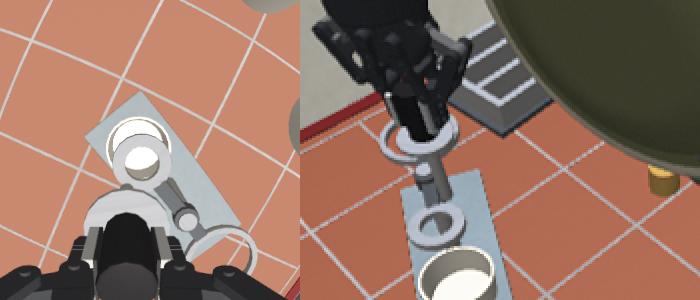

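In the wrist view the ring is at about (271,160), and in the side view at about (118,222). The foot is at about (123,209) in the side view, roughly 18 mm short of the ring as intended. I'll do the last bit and re-measure once the arm has settled.

>>> {"fn": "send_rows", "kwargs": {
  "jaw": [1, 1, 1, 1, 1, 1],
  "xyz": [
    [5, 4, 0],
    [10, 8, 0],
    [14, 11, 0],
    [14.5, 12, 0],
    [14.5, 12, 0],
    [14.5, 12, 0]
  ],
  "angular": [
    [0, 0, 0],
    [0, 0, 0],
    [0, 0, 0],
    [0, 0, 0],
    [0, 0, 0],
    [0, 0, 0]
  ]
}}

```text
clock: 7.6
position: [566.6, 273.1, 339.0]
tool_rot: [3.142, 0.0, 2.011]
ft_force: [-0.8, 0.3, -1.1]
grip_width: 24.5
finger_force: 59.1
```

```bash
python3 - <<'E'
from h import *
st=ctrl.sense(); w=snap('wrist'); b=snap('side')
p=np.array(st['position']); T=R.from_euler('xyz',st['tool_rot']).as_matrix()
print(st['clock'],p,st['tool_rot'],T[:,0],T[:,1])
print('wrist ring pred',proj(w,[566,276,140],st),'foot',proj(w,p+[0,0,-167.5],st))
print('side ring',proj(b,[566,276,140]),'foot',proj(b,p+[0,0,-167.5]))
cv2.imwrite('pics/hov2.png',cv2.hconcat([w['im'][110:210,200:320].repeat(3,0).repeat(3,1),b['im'][170:270,70:190].repeat(3,0).repeat(3,1)]))
E
```

```text
7.6 [566.56866737 273.12256101 338.95209433] [3.14158301e+00 7.50746788e-05 2.01117618e+00] [-4.26283108e-01  9.04589800e-01 -7.50746787e-05] [9.04589802e-01 4.26283109e-01 9.64195569e-06]
wrist ring pred [257.56552983 177.46570839] foot [256.85201905 190.3136815 ]
side ring [118.36520127 221.34040224] foot [115.4927022  209.94241516]
```

View pics/hov2.png

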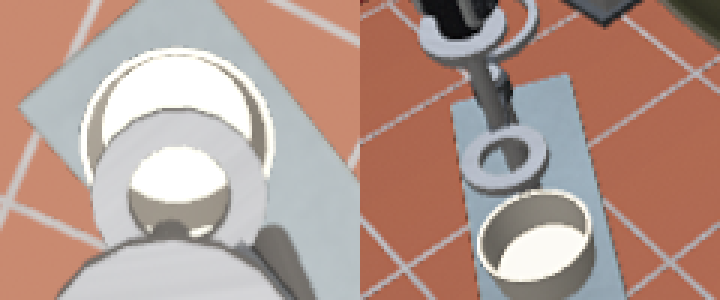

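```bash
python3 - <<'E'
from h import *
st=ctrl.sense(); w=snap('wrist'); b=snap('side')
p=np.array(st['position']); T=R.from_euler('xyz',st['tool_rot']).as_matrix()
q=onz(w,260,173.5,140,st); q2=onz(b,118.3,221.8,140)
print(q,q2,T.T@(q-p),T.T@(q2-p))
# hole edges, bright/dark rows & columns check
m=w['im'][110:210,200:320].mean(2).astype(int)
print(m[60,25:95]); print(m[25:85,45])
E
```

```text
[566.39750163 280.42207142 140.        ] [565.07629402 276.7446823  140.        ] [  6.66343621   2.96857629 198.96575373] [  3.90010033   0.20583217 198.96573701]
[150 147 167 186 244 236 195 209 210 210 211 211 210 210 210 211 211 209
 206 255 255 255 255 255 255 255 255 255 255 255 255 255 255 255 255 255
 255 255 255 255 255 255 255 255 255 255 255 255 255 254 213 186 205 206
 206 206 207 207 207 207 208 208 201 186 190 190 190 191 191 191]
[255 255 255 255 255 255 255 255 255 255 255 255 255 251 182 170 207 207
 208 209 210 209 208 207 207 209 210 210 210 210 207 216 251 255 255 255
 255 254 220 155 150 149 150 149 149 149 138 121 113 125 166 197 206 192
 146 111 142 197 211 210]
```

The three views put the ring within about 4 mm of each other, around (566,277.5), and clearance is ±10 mm. I'll shift a little and lower most of the way.

>>> {"fn": "send_rows", "kwargs": {
  "jaw": [1, 1, 1, 1, 1, 1, 1, 1, 1, 1],
  "xyz": [
    [2, 1, 0],
    [3.5, 1, 4],
    [3.5, 1, 12],
    [3.5, 1, 24],
    [3.5, 1, 38],
    [3.5, 1, 53],
    [3.5, 1, 68],
    [3.5, 1, 81],
    [3.5, 1, 92],
    [3.5, 1, 98]
  ],
  "angular": [
    [0, 0, 0],
    [0, 0, 0],
    [0, 0, 0],
    [0, 0, 0],
    [0, 0, 0],
    [0, 0, 0],
    [0, 0, 0],
    [0, 0, 0],
    [0, 0, 0],
    [0, 0, 0]
  ]
}}

```text
clock: 9.05
position: [565.9, 276.9, 240.2]
tool_rot: [-3.141, -0.0, 2.011]
ft_force: [0.0, -0.3, -1.2]
grip_width: 24.6
finger_force: 59.1
```

```bash
python3 - <<'E'
from h import *
st=ctrl.sense(); w=snap('wrist'); b=snap('side')
p=np.array(st['position']); print(st['clock'],p,st['tool_rot'],st['ft_force'],st['wrist_torque'])
print('w',proj(w,[566,277.5,140],st),proj(w,p+[0,0,-89],st))
print('s',proj(b,[566,277.5,140]),proj(b,p+[0,0,-89]))
cv2.imwrite('pics/low.png',cv2.hconcat([w['im'][100:240,170:350].repeat(2,0).repeat(2,1),b['im'][170:263,60:180].repeat(3,0).repeat(3,1)[:280]]))
E
```

```text
9.05 [565.92615569 276.85206156 240.1936322 ] [-3.14101936e+00 -9.35252902e-05  2.01139757e+00] [ 0.03954015 -0.26853945 -1.2181738 ] [-0.00866771 -0.00294702 -0.01414055]
w [257.66274961 221.50446793] [257.13913696 229.87684714]
s [117.70688929 221.76680011] [116.6069553  217.96537908]Traceback (most recent call last):
  File "<stdin>", line 6, in <module>
cv2.error: OpenCV(4.12.0) /io/opencv/modules/core/src/matrix_operations.cpp:64: error: (-215:Assertion failed) src[i].dims <= 2 && src[i].rows == src[0].rows && src[i].type() == src[0].type() in function 'hconcat'
```

```bash
python3 - <<'E'
from h import *
w=snap('wrist'); b=snap('side')
cv2.imwrite('pics/low.png',cv2.hconcat([w['im'][110:260,170:350].repeat(2,0).repeat(2,1),b['im'][160:260,60:180].repeat(3,0).repeat(3,1)]))
E
```

```text
(no output)
```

View pics/low.png

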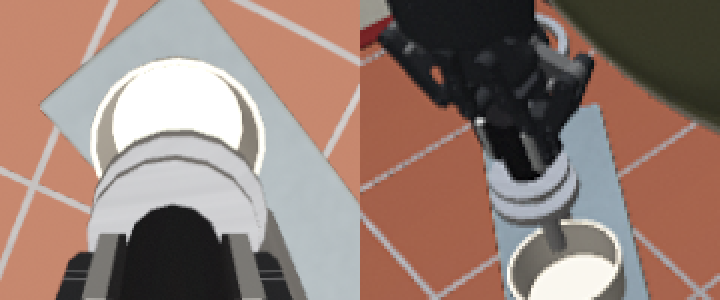

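The rod is through the ring: in the side view it comes out below the ring at about (125,240), over the cup. The collar sits about 2 mm toward -y of the ring centre in tool axes. I'll correct that and lower gently.

>>> {"fn": "send_rows", "kwargs": {
  "jaw": [1, 1, 1, 1, 1, 1, 1, 1],
  "xyz": [
    [0, 1, 1],
    [0, 2, 3],
    [0, 2, 5],
    [0, 2, 7],
    [0, 2, 8.5],
    [0, 2, 9.5],
    [0, 2, 9.5],
    [0, 2, 9.5]
  ],
  "angular": [
    [0, 0, 0],
    [0, 0, 0],
    [0, 0, 0],
    [0, 0, 0],
    [0, 0, 0],
    [0, 0, 0],
    [0, 0, 0],
    [0, 0, 0]
  ]
}}

```text
clock: 10.25
position: [567.8, 277.7, 231.5]
tool_rot: [3.141, 0.0, 2.011]
ft_force: [0.0, 0.1, -1.4]
grip_width: 24.4
finger_force: 59.1
```

>>> {"fn": "send_rows", "kwargs": {
  "jaw": [1, 1, 1, 1],
  "xyz": [
    [0, 0, 0.5],
    [0, 0, 1],
    [0, 0, 1],
    [0, 0, 1]
  ],
  "angular": [
    [0, 0, 0],
    [0, 0, 0],
    [0, 0, 0],
    [0, 0, 0]
  ]
}}

```text
clock: 10.75
position: [567.8, 277.7, 230.4]
tool_rot: [3.142, -0.0, 2.011]
ft_force: [-0.1, 0.1, -2.3]
grip_width: 24.2
finger_force: 59.1
```

>>> {"fn": "send_rows", "kwargs": {
  "jaw": [1, 1, 1, 1],
  "xyz": [
    [0, 0, 0.5],
    [0, 0, 1],
    [0, 0, 1],
    [0, 0, 1]
  ],
  "angular": [
    [0, 0, 0],
    [0, 0, 0],
    [0, 0, 0],
    [0, 0, 0]
  ]
}}

```text
clock: 11.25
position: [567.8, 277.7, 229.4]
tool_rot: [3.142, 0.0, 2.011]
ft_force: [-0.1, 0.6, -1.9]
grip_width: 25.0
finger_force: 59.1
```

>>> {"fn": "send_rows", "kwargs": {
  "jaw": [1, 1, 1, 1],
  "xyz": [
    [0, 0, 0.3],
    [0, 0, 0.6],
    [0, 0, 0.6],
    [0, 0, 0.6]
  ],
  "angular": [
    [0, 0, 0],
    [0, 0, 0],
    [0, 0, 0],
    [0, 0, 0]
  ]
}}

```text
clock: 11.75
position: [567.8, 277.7, 229.2]
tool_rot: [3.141, 0.0, 2.011]
ft_force: [-1.8, -0.2, 5.0]
grip_width: 25.0
finger_force: 59.2
```

Contact at TCP z 229.2 with about +7 N change, as predicted. Opening slowly.

>>> {"fn": "send_rows", "kwargs": {
  "jaw": [0.6, 0.5, 0.4, 0.3, 0.2, 0.1, 0, 0, 0, 0],
  "xyz": [
    [0, 0, 0],
    [0, 0, 0],
    [0, 0, 0],
    [0, 0, 0],
    [0, 0, 0],
    [0, 0, 0],
    [0, 0, 0],
    [0, 0, 0],
    [0, 0, 0],
    [0, 0, 0]
  ],
  "angular": [
    [0, 0, 0],
    [0, 0, 0],
    [0, 0, 0],
    [0, 0, 0],
    [0, 0, 0],
    [0, 0, 0],
    [0, 0, 0],
    [0, 0, 0],
    [0, 0, 0],
    [0, 0, 0]
  ]
}}

```text
clock: 13.0
position: [567.8, 277.7, 228.8]
tool_rot: [3.142, -0.0, 2.011]
ft_force: [-0.2, -0.6, 0.3]
grip_width: 85.2
finger_force: 0.0
```

>>> {"fn": "send_rows", "kwargs": {
  "jaw": [0, 0, 0, 0, 0, 0, 0, 0, 0, 0],
  "xyz": [
    [0, 0, -4],
    [0, 0, -12],
    [0, 0, -24],
    [0, 0, -40],
    [0, 0, -58],
    [0, 0, -76],
    [0, 0, -94],
    [0, 0, -110],
    [0, 0, -120],
    [0, 0, -120]
  ],
  "angular": [
    [0, 0, 0],
    [0, 0, 0],
    [0, 0, 0],
    [0, 0, 0],
    [0, 0, 0],
    [0, 0, 0],
    [0, 0, 0],
    [0, 0, 0],
    [0, 0, 0],
    [0, 0, 0]
  ]
}}

```text
clock: 14.25
position: [567.8, 277.7, 349.7]
tool_rot: [3.14, 0.0, 2.011]
ft_force: [-0.0, -1.6, -1.0]
grip_width: 85.1
finger_force: 0.0
```

```bash
python3 - <<'E'
from h import *
st=ctrl.sense(); w=snap('wrist'); b=snap('side'); print(st['clock'],st['position'],st['grip_width'],st['ft_force'])
cv2.imwrite('pics/end.png',cv2.hconcat([w['im'][110:260,170:350].repeat(2,0).repeat(2,1),b['im'][160:260,60:180].repeat(3,0).repeat(3,1)]))
E
```

```text
14.25 [567.78389217 277.74360366 349.69481574] 85.10967627452257 [-0.00963803 -1.62166966 -1.0349892 ]
```

View pics/end.png

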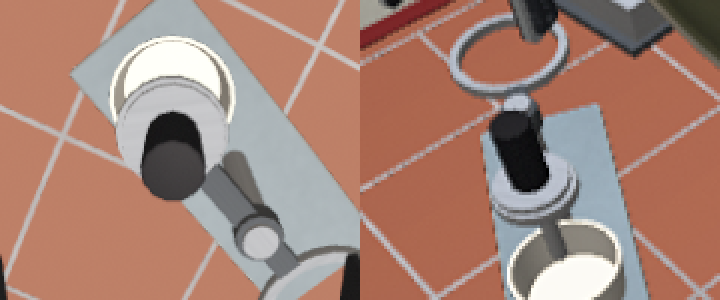

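The plunger hangs in the small ring. Its collar lies flat and nearly concentric on the ring: collar at about (237,167) in the wrist view and (118,222) in the side view. The rod is over the cup and the gripper is clear.

```bash
python3 -c "
from h import *
print(ctrl.hand_in())"
```

```text
the job is handed in; nothing more can be done
None
```

The plunger hangs upright in the small guide ring over the white cup, collar resting flat on the ring, with the gripper open and clear; I handed the job in at about 14.3 s, and no verdict came back.

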